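Set the kiln control dial four clicks up and press start

ROBOT

A 6-joint arm with a two-finger parallel gripper is mounted at the origin on the work surface. World frame = base frame: x ahead of the robot, y to its left, z up, the work surface at z = 0. Lengths are in m, angles in rad, forces in N, time in s.
With the tool pointing down it reaches from about 0.425 to 0.95 m from the base axis. Payload 3.5 kg.
Tool frame: the origin (TCP) lies at the very end of the fingers, on their centre line; the grasp point (between the pads) lies 19 mm behind it (env.pinch_z is the distance from the TCP to the grasp point, in m); z points along the fingers, y is the direction in which the jaws open and shut (so a half turn about z gives the same grasp; the last joint's range is limited). The gripper opens to 85 mm and grips with 20 to 120 N. Pads are 22 mm wide; open, the fingers measure 114 mm over their backs; the gripper's body (76 mm by 85 mm) begins 54 mm behind the grasp point. The pads swing forward as they close: fully open they stand 13 mm farther back than shut.
Start: joints at [1.164, 0.286, 1.577, -0, 1.279, -0.15], TCP at [0.171, 0.653, 0.231] pointing down, gripper open.
Joint ranges: [-2.77, 2.77], [-0.9, 2.22], [0.21, 2.48], [-1.53, 4.67], [0.24, 2.81], [-2.84, 2.84]. Speed limits (rad/s): [2.79, 2.79, 3.14, 3.14, 3.14, 3.14].

INTERFACE

Orientations are given as a unit quaternion [x, y, z, w].
In Python, from workcell import env gives the robot as it stands.
- The arm moves only by the shell command python3 -m jog 'ROWS' [OPENING]. ROWS is JSON, a list of rows, each a list of 2 entries, a list of its own where there are three numbers: the shift along the world's x, y, z in mm, then the turn about the world's z in degrees. In form: [[[tx, ty, tz], twist], ...]. A call has 1 to 5 rows; each row shifts and turns the commanded pose from where the row before left it; what a row does not reach is not made up. A row lasts 1/12 s, in which the tool goes at most 41.7 mm and 7.16 degrees, less where a joint would pass 70% of its speed; a pose out of reach is approached as far as the arm can. A call with a gripper value outside its range is refused whole. OPENING is the opening in per cent of the stroke, from 0 (shut) to 100 (fully open), set as the call begins (- or left out, the last holds). The fingers move at their own pace and stop on an object; the grip force is fixed at half the most. Time passes only in rows, so rows that do not move let the fingers close. It gives the time, the measured TCP pose, the force and the opening at its end, in the units of the state.
- env.read_state(): the state, without advancing time (a new reading comes with each control period).
- env.snapshot(name): name is "scene" or "top" or "wrist"; returns the picture (384x512x3 uint8, blue, green, red); there is no depth.
- env.camera_info(name): a dict with "mtx" (3x3 intrinsics, pixels), "eye" and "attitude" of the camera in the world. Camera axes: x right, y up, looking along -z (the intrinsics and any distortion apply to the point x, -y, -z); pixel columns grow to the right and rows downward; lengths in m; the calibration is good to about 2 mm. A picture is of the moment at which its call begins: read the wrist's pose just before it. camera_info takes no time and is no camera call; for the wrist camera it gives the pose at the moment of the call.
- env.job_done(): hands the job in, once; it reports no verdict.
Trained networks look in the newest picture that a camera, given by its name, has taken for a name from the list of things; names that differ only in an ending like _2 or _b are one class to them, and where a whole thing is asked for, a point or a joint stands for the part that bears it (a point fixed in the world has none). Each returns a list of dicts, best first, with "score" (0 to 1); they miss things now and then, are a little off and sometimes report something else, mostly with a low value. They report only what shows in the picture. A call takes as long as a camera call.
- env.outline_of(camera, label): "pixels" (384x512 bool, what is visible of it) and "box" ([centre column, centre row, width, height] in pixels, round what is visible of it).
The state is a dict: "time_s": time; "qpos": joint angles; "dq": joint speeds; "effort": joint torques, N m; "ee_pos": TCP position; "tool_rot": TCP orientation; "ft_force": force on the tool from outside, world axes, zero at the start; "moment": the same for the moment, N m; "width": finger opening in m.
Only numpy, scipy, OpenCV 4.12 (cv2) and the standard library are available. Lean on these libraries where they do the work, as an engineer would, in place of code of your own. Each camera call takes 0.05 s, during which the arm holds its last target.

TASK

On the kiln control console, push the pointer handle of the large click-stop dial round with a fingertip, exactly four clicks clockwise (seen from above) from where it stands, and let it rest in that click. Then press the large round start button fully down with a fingertip and let it come back up. Work gently and do not pinch or lift anything: leave the small knob and all the pottery things lying around where they are.

Things in the scene. Friction and masses are not known exactly. Their poses are not given: they have to be found in the camera images.
- console: grey kiln control box with an aluminium top, fixed, 180 (its x) x 260 (its y) x 60 mm high; origin at the centre of its underside, on the table; its x points away from the operator's side, y left, z up. On its flat top (60 mm up): large dial centred at x 0, y +55 mm; start button at x -45, y -85; small knob at x +47, y -90 (34 mm across, 20 mm high); loose jar near x +65, y -25
- dial_centre (a point): point on the large dial's upright axis, level with the top of its handle, 96 mm above the table. Dial: black disc 108 mm across, top face 70 mm above the table, with a hub 20 mm across and one aluminium pointer handle 12 mm wide, from 70 to 96 mm above the table, running from the axis out to 52 mm; nothing else stands within 75 mm of the axis
- pointer_tip (a point): the middle of the outer end of the pointer handle, on its top, 52 mm from the dial's axis and 96 mm above the table; turns with the dial
- dial (a joint): angle of the large dial, rad, growing clockwise from above; at 0 the handle points 105 degrees anticlockwise of the console's x. Clicks every 0.5236 (30 degrees): eight places, marked by ticks, 0 to 3.665 (stops); starts in one of the first four. From two thirds of the way between two clicks it springs on into the next by itself; takes about 3 to 4 N near the handle's end
- start_top (a point): the middle of the top of the start button, a grey round push button 32 mm across, 82 mm above the table, 10 mm proud of its black housing (48 mm across); it is pressed straight down, full travel 6 mm, spring about 5 N when fully down, and springs back
- start (a joint): how far the start button is down, 0 (up) to 0.006 m (fully down)
- soak_edge (a point): the rim end of the bar on the small knob, 17 mm from its axis, 80 mm above the table; the knob turns easily and must not be turned
- jar_center (a point): small jar standing loose on the console, 36 mm across, 45 mm high; the point is half-way up
- cup: white cup standing on the table just left of the console, 68 mm across, 85 mm high; origin at the middle of its underside
- brush: brush lying on the table behind the far side of the console; origin on its underside
- bowl: terracotta bowl on the table, 110 mm across, 50 mm high; origin at the middle of its underside
- tile: terracotta tile lying on the table, 100 x 100 x 12 mm; origin at the middle of its underside
- block: wooden block on the table, 90 x 60 x 30 mm; origin at the middle of its underside
- bud: small terracotta bud vase on the table, 64 mm across, 75 mm high; origin at the middle of its underside

How it is judged:
By the outcome, as a careful person would: the job done as asked, in the order asked, and still so for the second after the job is handed in, with the robot touching nothing.
It also fails if it takes over 64 s, if anything falls off the work surface, if the arm or the gripper's body presses on something with over 40 N, if the wrist force passes 120 N, or if a joint passes its speed limit or range.

## Working session

There is one attempt and no reset: what is moved stays moved. The work goes in short steps, Python scripts to look and compute and a shell command to move; the robot and the scene stay as the last step left them, time stands still between calls to the robot, and variables do not carry over. Pictures are saved under pics/ and viewed, and the job is handed in when it is done.

```bash
mkdir -p pics; ls
python3 - <<'E'
from workcell import env
import cv2
s=env.read_state(); print(s)
for n in ("scene","top","wrist"):
    im=env.snapshot(n); cv2.imwrite(f"pics/{n}0.png",im)
    c=env.camera_info(n); print(n,c)
print(env.pinch_z)
E
```

```text
pics
{'time_s': 0.0, 'qpos': array([ 1.16400268e+00,  2.87192093e-01,  1.57818446e+00, -1.20511342e-05,
        1.27862359e+00, -1.50010104e-01]), 'dq': array([-1.08104739e-03, -1.95576024e-03,  1.22685859e-03, -4.36337185e-04,
        4.64176784e-05, -1.19453666e-04]), 'effort': array([-1.18051314e-03, -4.05981553e+01, -2.92622888e+01, -1.76750614e-04,
        5.88117764e-03,  3.98229759e-06]), 'ee_pos': array([0.17114436, 0.65225386, 0.22992554]), 'tool_rot': array([ 1.28037497e-01,  9.91768597e-01, -1.15897952e-03, -3.25266044e-04]), 'ft_force': array([-0.39478585, -0.28905693, -1.00052398]), 'moment': array([ 0.00567331, -0.02604311, -0.00654432]), 'width': 0.08549277026620195}
scene {'mtx': array([[386.58030241,   0.        , 256.93037899],
       [  0.        , 386.58030241, 188.18406082],
       [  0.        ,   0.        ,   1.        ]]), 'eye': array([ 1.27497385, -0.5074046 ,  0.99247465]), 'attitude': array([0.3207916 , 0.15536894, 0.40740669, 0.84081688])}
top {'mtx': array([[384.77481858,   0.        , 248.01172736],
       [  0.        , 384.77481858, 192.37368162],
       [  0.        ,   0.        ,   1.        ]]), 'eye': array([0.49299576, 0.02740148, 1.06816257]), 'attitude': array([-0.04497863,  0.04246046,  0.7151312 , -0.69624809])}
wrist {'mtx': array([[307.51088497,   0.        , 255.68164438],
       [  0.        , 307.51088497, 190.85955095],
       [  0.        ,   0.        ,   1.        ]]), 'eye': array([0.0985442 , 0.67155463, 0.37306156]), 'attitude': array([-0.11837424, -0.09067078,  0.60413226,  0.7828094 ])}
0.0187
```

View pics/top0.png

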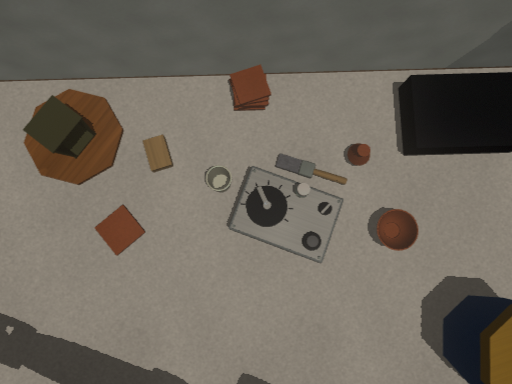

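View pics/scene0.png

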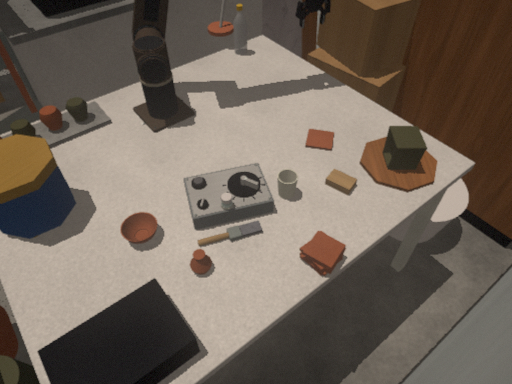

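The top view shows the console at about (287,213), the dial at (266,206) with its handle pointing up-left to (260,188), and the start button at (312,241). Next I'll fit the pose.

```bash
cat > h.py <<'E'
import numpy as np, cv2
from scipy.spatial.transform import Rotation as R
from workcell import env
def proj(c,P):
    P=np.atleast_2d(P); q=R.from_quat(c["attitude"]).inv().apply(P-c["eye"])
    v=np.c_[q[:,0],-q[:,1],-q[:,2]]; u=v@np.asarray(c["mtx"]).T
    return u[:,:2]/u[:,2:]
def back(c,px,z):
    px=np.atleast_2d(px); d=np.c_[px,np.ones(len(px))]@np.linalg.inv(c["mtx"]).T
    d=R.from_quat(c["attitude"]).apply(np.c_[d[:,0],-d[:,1],-d[:,2]])
    return c["eye"]+d*((z-c["eye"][2])/d[:,2])[:,None]
E
python3 - <<'E'
from h import *
im=env.snapshot("top"); c=env.camera_info("top")
for l,z in (("console",.06),("dial",.07),("start_top",.075),("soak_edge",.08),("jar_center",.09),("cup",.085),("pointer_tip",.096)):
    r=env.outline_of("top",l)
    for d in r[:2]:
        m=d["pixels"]; ys,xs=np.nonzero(m)
        print(l,round(d["score"],2),np.round(d["box"],1),m.sum(),back(c,[xs.mean(),ys.mean()],z).round(4))
        if l=="console":
            b=cv2.boxPoints(cv2.minAreaRect(np.c_[xs,ys].astype(np.float32))); print(b, back(c,b,.06).round(4))
cv2.imwrite("pics/topz.png",cv2.resize(im[155:270,220:355],None,fx=5.5,fy=5.2,interpolation=cv2.INTER_CUBIC))
E
```

```text
console 0.88 [285.3 215.4 115.   92. ] 6514 [[ 0.5563 -0.0693  0.06  ]]
[[228.11603 228.80373]
 [251.73932 164.88191]
 [345.53723 199.54637]
 [321.91394 263.4682 ]] [[ 0.524   0.0838  0.06  ]
 [ 0.6919  0.0175  0.06  ]
 [ 0.5925 -0.2266  0.06  ]
 [ 0.4286 -0.1563  0.06  ]]
start_top 0.52 [311.9 240.9  12.6  13. ] 117 [[ 0.4868 -0.1308  0.075 ]]
soak_edge 0.51 [328.2 208.7  11.3  12. ] 130 [[ 0.5696 -0.1699  0.08  ]]
jar_center 0.72 [158.1 154.5  28.1  36.2] 801 [[0.7237 0.2601 0.09  ]]
jar_center 0.51 [301.8 189.9  17.   15.5] 155 [[ 0.6172 -0.1095  0.09  ]]
cup 0.84 [220.5 179.5  26.   28.8] 526 [[0.6545 0.1027 0.085 ]]
cup 0.62 [158.1 154.4  32.7  36.5] 797 [[0.7249 0.262  0.085 ]]
pointer_tip 0.75 [265.8 204.1  36.1  43.9] 1331 [[ 0.5786 -0.0171  0.096 ]]
```

View pics/topz.png

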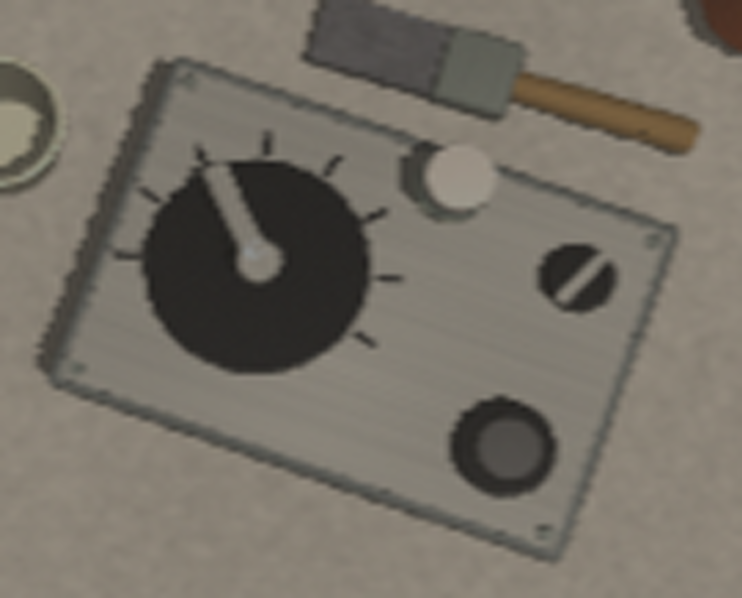

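```bash
cat >> h.py <<'E'
X,Y,TH=0,0,0
E
python3 - <<'E'
from h import *
from scipy.optimize import least_squares
c=env.camera_info("top")
z=np.array([[180,60],[677,230],[555,560],[55,382],[257,267],[508,447],[577,278]],float)
px=z/[5.5,5.2]+[220,155]-.4
loc=np.array([[.09,.13,.06],[.09,-.13,.06],[-.09,-.13,.06],[-.09,.13,.06],[0,.055,.07],[-.045,-.085,.082],[.047,-.09,.08]])
def W(p,l): return R.from_euler("z",p[2]).apply(l)+[p[0],p[1],0]
f=least_squares(lambda p:(proj(c,W(p,loc))-px).ravel(),[.556,-.07,-.38])
p=f.x;print(p,np.degrees(p[2]),f.fun.reshape(-1,2).round(2))
dc=W(p,[0,.055,.096]); print("dial",dc,"start",W(p,[-.045,-.085,.082]),"knob",W(p,[.047,-.09,.08]),"jar",W(p,[.065,-.025,.082]))
t=np.array([[215,172]])/[5.5,5.2]+[220,155]-.4
w=back(c,t,.096)[0]; d=w-dc; print(w,"pointer ang rel console",np.degrees(np.arctan2(d[1],d[0])-p[2]),np.linalg.norm(d[:2]))
for k in range(8):
  a=p[2]+np.radians(105-30*k); print(k,(dc+.052*np.array([np.cos(a),np.sin(a),0])).round(4),proj(c,dc+.052*np.array([np.cos(a),np.sin(a),0])).round(1), np.degrees(a).round(1))
for l in("cup",): pass
E
```

```text
[ 0.56034404 -0.06819968 -0.38139674] -21.852423537006494 [[-1.16 -1.37]
 [ 1.15 -0.38]
 [ 1.05  1.25]
 [-2.33  0.32]
 [-0.1  -0.19]
 [ 0.2   0.39]
 [ 1.12 -0.23]]
dial [ 0.58081599 -0.01715167  0.096     ] start [ 0.48693903 -0.13034229  0.082     ] knob [ 0.57046734 -0.169227    0.08      ] jar [ 0.61136808 -0.11559744  0.082     ]
[0.62526709 0.00172924 0.096     ] pointer ang rel console 44.866115022193114 0.04829481075919898
0 [0.587  0.0345 0.096 ] [[246.2 203. ]] 83.1
1 [0.612  0.0245 0.096 ] [[249.9 193.1]] 53.1
2 [0.6286 0.0033 0.096 ] [[258.  186.4]] 23.1
3 [ 0.6324 -0.0234  0.096 ] [[268.4 184.6]] -6.9
4 [ 0.6224 -0.0483  0.096 ] [[278.4 188.3]] -36.9
5 [ 0.6013 -0.065   0.096 ] [[285.2 196.3]] -66.9
6 [ 0.5746 -0.0688  0.096 ] [[287.1 206.7]] -96.9
7 [ 0.5496 -0.0588  0.096 ] [[283.5 216.7]] -126.9
```

View pics/wrist0.png

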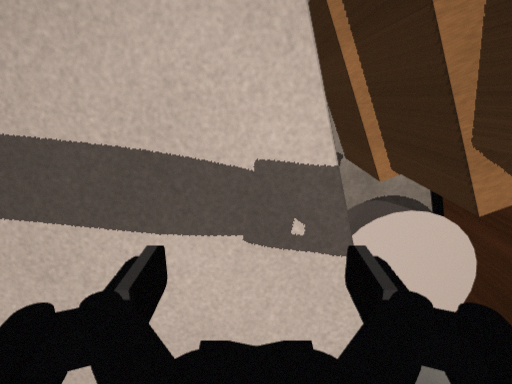

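The handle is at tick 2, at 44.9° in the console frame, so the target is tick 6, at world angle −96.9°. I'll shut the fingers and go over.

```bash
python3 -m jog '[[[21.6,-31.5,0],-2.6],[[21.6,-31.5,0],-2.6],[[21.6,-31.5,0],-2.6],[[21.6,-31.5,0],-2.6],[[21.6,-31.5,0],-2.6]]' 0
python3 -m jog '[[[21.6,-31.5,0],-2.6],[[21.6,-31.5,0],-2.6],[[21.6,-31.5,0],-2.6],[[21.6,-31.5,0],-2.6],[[21.6,-31.5,0],-2.6]]'
python3 -m jog '[[[21.6,-31.5,0],-2.6],[[21.6,-31.5,0],-2.6],[[21.6,-31.5,0],-2.6],[[21.6,-31.5,0],-2.6],[[21.6,-31.5,0],-2.6]]'
python3 -m jog '[[[21.6,-31.5,0],-2.6],[[21.6,-31.5,0],-2.6],[[21.6,-31.5,0],-2.6],[[21.6,-31.5,0],-2.6],[[21.6,-31.5,0],-2.6]]'
python3 -m jog '[[[0,0,0],0],[[0,0,0],0],[[0,0,0],0]]'
python3 - <<'E'
from h import *
s=env.read_state(); print(s["ee_pos"],s["qpos"],s["ft_force"],s["width"]); r=R.from_quat(s["tool_rot"]).as_matrix(); print(np.degrees(np.arctan2(r[1,1],r[0,1])), r[:,2])
c=env.camera_info("wrist"); im=env.snapshot("wrist"); 
dc=np.array([.5808,-.0172,.096])
def dot(P,col):
    q=proj(c,P)[0]; print(q.round(1)); cv2.circle(im,tuple(int(round(v)) for v in q),2,col,-1)
im0=im.copy()
for k in range(8):
  a=np.radians(83.1-30*k); dot(dc+.052*np.array([np.cos(a),np.sin(a),0]),(0,0,255) if k!=2 else (0,255,0))
dot(dc,(255,0,0)); dot(np.array([.4869,-.1303,.082]),(255,255,0))
cv2.imwrite("pics/w1.png",im)
cv2.imwrite("pics/w1raw.png",im0)
E
```

```text
time_s: 0.97
ee_pos: [0.28, 0.4939, 0.2315]
tool_rot: [0.24, 0.971, 0.0, 0.0]
ft_force: [0.5, 0.4, 0.0]
width: 0.0253
time_s: 1.38
ee_pos: [0.3881, 0.3363, 0.2317]
tool_rot: [0.349, 0.937, 0.0, 0.0]
ft_force: [0.4, 1.0, 0.1]
width: -0.0003
time_s: 1.8
ee_pos: [0.4962, 0.1786, 0.2318]
tool_rot: [0.453, 0.892, 0.0, 0.0]
ft_force: [0.3, 0.4, 0.3]
width: 0.0004
time_s: 2.22
ee_pos: [0.6043, 0.021, 0.2315]
tool_rot: [0.551, 0.835, 0.0, 0.0]
ft_force: [0.3, 0.8, 0.5]
width: 0.0001
time_s: 2.47
ee_pos: [0.6031, 0.023, 0.2311]
tool_rot: [0.55, 0.835, 0.0, -0.0]
ft_force: [-0.2, 0.1, -0.2]
width: 0.0001
[0.6031075  0.02300367 0.23108581] [-1.30022550e-01  1.31473324e-01  1.75829430e+00  4.48922453e-04
  1.25264038e+00 -5.36413969e-01] [-0.2256564   0.09872789 -0.24430034] 7.682779891484449e-05
23.276468005534927 [-7.53155371e-04  5.28505384e-04 -9.99999577e-01]
[244.4 162.5]
[264.9 182.5]
[271.8 208.6]
[264.2 233.3]
[245.1 250.5]
[219.5 256.6]
[193.4 250.4]
[173. 233.]
[217.8 208.4]
[ 99.1 262.4]
```

View pics/w1.png

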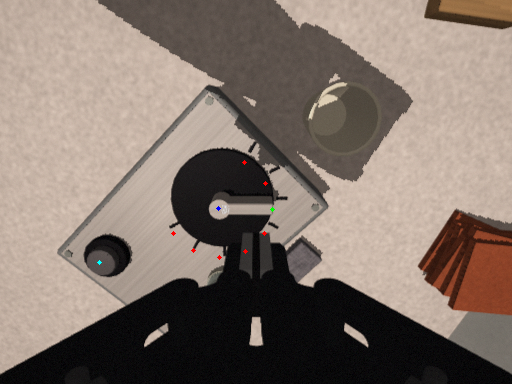

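The marks from my fit land on the dial centre (218,208), the handle tip (272,209) and the button (99,262). The fit holds, so I'll descend beside the handle.

```bash
python3 -m jog '[[[0,-1,-30],0],[[0,0,-30],0],[[0,0,-30],0],[[0,0,-20],0],[[0,0,-15],0]]'
python3 -m jog '[[[0,0,-10],0],[[0,0,-8],0],[[0,0,-5],0],[[0,0,-3],0],[[0,0,0],0]]'
python3 - <<'E'
from h import *
s=env.read_state(); print(s["ee_pos"],s["ft_force"])
c=env.camera_info("wrist"); im=env.snapshot("wrist"); print(proj(c,s["ee_pos"]))
cv2.imwrite("pics/w2.png",im)
E
```

```text
time_s: 2.93
ee_pos: [0.6011, 0.0238, 0.1037]
tool_rot: [0.549, 0.836, -0.001, -0.002]
ft_force: [-0.5, 0.1, 0.2]
width: -0.0003
time_s: 3.35
ee_pos: [0.6036, 0.0221, 0.0806]
tool_rot: [0.55, 0.835, 0.0, 0.0]
ft_force: [-0.3, 0.7, -0.3]
width: 0.0001
[0.60355477 0.02210812 0.08056992] [-0.32684325  0.69510964 -0.33594125]
[[255.53378238 248.43388767]]
```

View pics/w2.png

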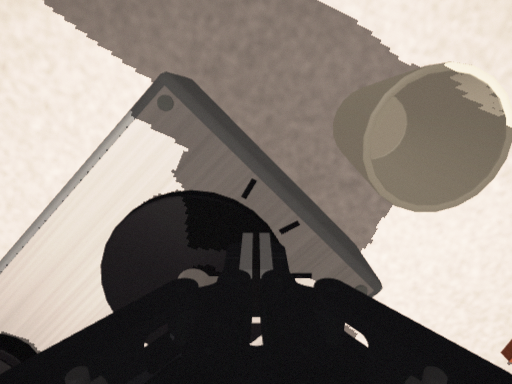

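```bash
python3 -m jog '[[[0.8,-1.8,0],0],[[0.8,-1.8,0],0],[[0.8,-1.8,0],0],[[0,0,0],0]]'
for i in 1 2 3; do python3 -c "
from workcell import env
s=env.read_state();print(s['ee_pos'].round(4),s['ft_force'].round(2))"; break; done
python3 -m jog '[[[0.4,-0.9,0],0],[[0,0,0],0]]'
python3 -m jog '[[[0.4,-0.9,0],0],[[0,0,0],0]]'
python3 -m jog '[[[0.4,-0.9,0],0],[[0,0,0],0]]'
python3 -m jog '[[[0.4,-0.9,0],0],[[0,0,0],0]]'
```

```text
time_s: 3.73
ee_pos: [0.6063, 0.0159, 0.0809]
tool_rot: [0.55, 0.835, 0.0, 0.001]
ft_force: [-0.8, -0.2, 0.7]
width: 0.0001
[0.6063 0.0159 0.0809] [-0.75 -0.24  0.73]
time_s: 3.9
ee_pos: [0.6063, 0.0153, 0.0804]
tool_rot: [0.55, 0.835, 0.0, 0.0]
ft_force: [0.3, -0.5, -0.1]
width: -0.0001
time_s: 4.07
ee_pos: [0.6066, 0.0145, 0.0803]
tool_rot: [0.55, 0.835, -0.0, -0.0]
ft_force: [0.2, -0.6, -0.1]
width: -0.0003
time_s: 4.23
ee_pos: [0.6071, 0.0137, 0.0803]
tool_rot: [0.55, 0.835, -0.0, 0.0]
ft_force: [-0.8, 0.0, -0.2]
width: 0.0001
time_s: 4.4
ee_pos: [0.6074, 0.0128, 0.0803]
tool_rot: [0.55, 0.835, -0.0, 0.0]
ft_force: [0.3, 0.1, 0.1]
width: -0.0
```

```bash
for k in 1; do
python3 -m jog '[[[0.4,-0.9,0],0],[[0,0,0],0]]'
python3 -m jog '[[[0.4,-0.9,0],0],[[0,0,0],0]]'
python3 -m jog '[[[0.4,-0.9,0],0],[[0,0,0],0]]'
python3 -m jog '[[[0.4,-0.9,0],0],[[0,0,0],0]]'; done | grep -v -e rot -e width
```

```text
time_s: 4.57
ee_pos: [0.6078, 0.0121, 0.0803]
ft_force: [-0.5, 0.3, -0.9]
time_s: 4.73
ee_pos: [0.6079, 0.0118, 0.0803]
ft_force: [-0.8, 3.2, 0.3]
time_s: 4.9
ee_pos: [0.6084, 0.011, 0.0803]
ft_force: [-0.9, 4.5, 1.3]
time_s: 5.07
ee_pos: [0.6092, 0.0096, 0.0803]
ft_force: [0.1, 4.1, 0.7]
```

Contact came at a tangential offset of 16 mm, and the handle is moving at about 4 N. Next I'll work out the arc.

```bash
cat > arc.py <<'E'
from h import *
import sys
s=env.read_state(); p=s["ee_pos"]*1e3
C=np.array([580.8,-17.2]); r=R.from_quat(s["tool_rot"]).as_matrix(); yaw=np.degrees(np.arctan2(r[1,1],r[0,1]))
d=p[:2]-C; psi=np.degrees(np.arctan2(d[1],d[0])); rho=np.hypot(*d)
print("rho",rho.round(1),"phi",round(psi-23.8,1),"yaw",yaw.round(1),"z",p[2].round(1),s["ft_force"].round(1))
if len(sys.argv)>1:
    ph,n=float(sys.argv[1]),int(sys.argv[2])
    a=np.radians(np.linspace(psi,ph+23.8,n+1)); q=C+np.c_[np.cos(a),np.sin(a)]*np.linspace(rho,39.7,n+1)[:,None]
    print("yaw/row",round((ph-yaw)/n,2)); print(np.diff(np.vstack([p[:2],q[1:]]),axis=0).round(1).tolist())
E
python3 arc.py -40 15
```

```text
rho 39.0 phi 19.6 yaw 23.3 z 80.3 [0.1 4.1 0.7]
yaw/row -4.22
[[1.8, -2.0], [1.7, -2.1], [1.5, -2.2], [1.4, -2.3], [1.2, -2.4], [1.0, -2.5], [0.9, -2.6], [0.7, -2.6], [0.5, -2.7], [0.3, -2.7], [0.1, -2.7], [-0.1, -2.7], [-0.3, -2.7], [-0.4, -2.7], [-0.6, -2.7]]
```

```bash
python3 -m jog '[[[1.8,-2.0,0],-4.2],[[1.7,-2.1,0],-4.2],[[1.5,-2.2,0],-4.2],[[1.4,-2.3,0],-4.2],[[1.2,-2.4,0],-4.2]]'
python3 -m jog '[[[1.0,-2.5,0],-4.2],[[0.9,-2.6,0],-4.2],[[0.7,-2.6,0],-4.2],[[0.5,-2.7,0],-4.2],[[0.3,-2.7,0],-4.2]]'
python3 -m jog '[[[0.1,-2.7,0],-4.2],[[-0.1,-2.7,0],-4.2],[[-0.3,-2.7,0],-4.2],[[-0.4,-2.7,0],-4.2],[[-0.6,-2.7,0],-4.2]]'
python3 -m jog '[[[0,0,0],0]]' >/dev/null
python3 arc.py -74 10
python3 - <<'E'
from h import *
cv2.imwrite("pics/t3.png",cv2.resize(env.snapshot("top")[155:270,220:355],None,fx=5.5,fy=5.2,interpolation=cv2.INTER_CUBIC))
E
```

```text
time_s: 5.48
ee_pos: [0.6171, -0.0029, 0.0804]
tool_rot: [0.694, 0.72, -0.0, 0.001]
ft_force: [-0.9, -0.5, 0.8]
width: 0.0001
time_s: 5.9
ee_pos: [0.6203, -0.0153, 0.0804]
tool_rot: [0.814, 0.581, -0.0, 0.001]
ft_force: [-0.1, 1.6, -0.1]
width: -0.0
time_s: 6.32
ee_pos: [0.6197, -0.0282, 0.0805]
tool_rot: [0.906, 0.423, 0.001, 0.0]
ft_force: [1.9, 3.5, -0.3]
width: 0.0002
rho 40.1 phi -40.8 yaw -39.8 z 80.4 [0.5 2.4 0.3]
yaw/row -3.42
[[-0.8, -2.2], [-0.9, -2.1], [-1.0, -2.1], [-1.1, -2.0], [-1.3, -1.9], [-1.4, -1.9], [-1.5, -1.8], [-1.6, -1.7], [-1.7, -1.6], [-1.8, -1.5]]
```

View pics/t3.png

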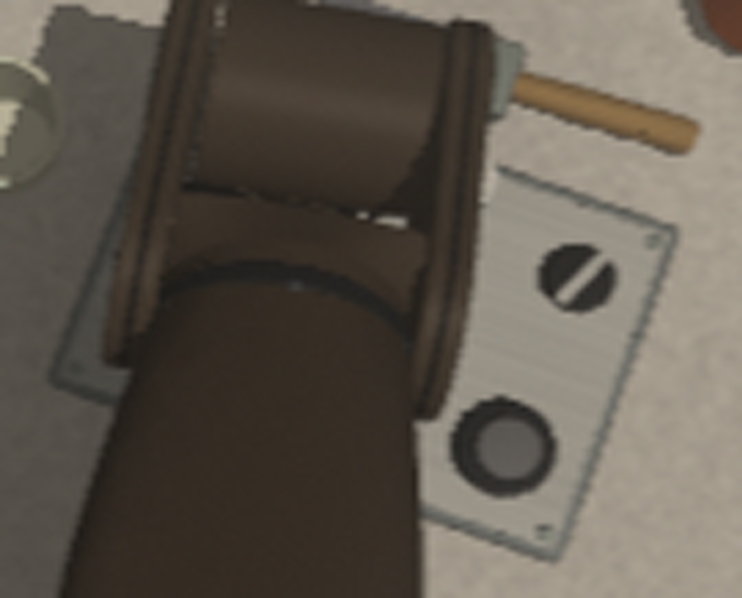

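The arm hides the dial from above. The contact force and the angle (−41°, just past tick 4) agree, so I'll go on.

```bash
python3 -m jog '[[[-0.8,-2.2,0],-3.4],[[-0.9,-2.1,0],-3.4],[[-1.0,-2.1,0],-3.4],[[-1.1,-2.0,0],-3.4],[[-1.3,-1.9,0],-3.4]]'
python3 -m jog '[[[-1.4,-1.9,0],-3.4],[[-1.5,-1.8,0],-3.4],[[-1.6,-1.7,0],-3.4],[[-1.7,-1.6,0],-3.4],[[-1.8,-1.5,0],-3.4]]'
python3 -m jog '[[[0,0,0],0]]' >/dev/null
python3 arc.py -91 8
python3 - <<'E'
from h import *
cv2.imwrite("pics/w3.png",env.snapshot("wrist"))
E
```

```text
time_s: 6.87
ee_pos: [0.6136, -0.0397, 0.0804]
tool_rot: [0.958, 0.286, -0.0, 0.001]
ft_force: [1.0, -0.3, -0.1]
width: 0.0001
time_s: 7.28
ee_pos: [0.6066, -0.0477, 0.0805]
tool_rot: [0.99, 0.141, 0.001, 0.001]
ft_force: [2.2, 0.4, -0.8]
width: 0.0003
rho 39.6 phi -74.8 yaw -73.7 z 80.4 [ 1.   0.8 -0. ]
yaw/row -2.17
[[-1.1, -0.9], [-1.1, -0.8], [-1.2, -0.8], [-1.2, -0.8], [-1.2, -0.7], [-1.2, -0.7], [-1.3, -0.6], [-1.3, -0.6]]
```

View pics/w3.png

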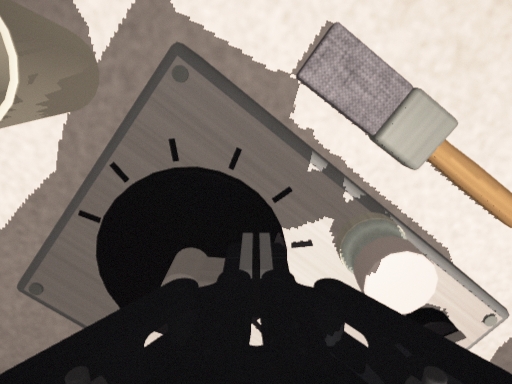

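```bash
python3 -m jog '[[[-1.1,-0.9,0],-2.2],[[-1.1,-0.8,0],-2.2],[[-1.2,-0.8,0],-2.2],[[-1.2,-0.8,0],-2.2]]'
python3 arc.py
python3 -m jog '[[[-1.2,-0.7,0],-2.2],[[0,0,0],0]]'; python3 arc.py 
python3 -m jog '[[[-1.2,-0.7,0],-2.2],[[0,0,0],0]]'; python3 arc.py 
python3 -m jog '[[[-1.3,-0.6,0],-2.2],[[0,0,0],0]]'; python3 arc.py -92 1
```

```text
time_s: 7.75
ee_pos: [0.601, -0.0511, 0.0804]
tool_rot: [0.998, 0.066, -0.0, 0.001]
ft_force: [-0.2, -0.7, 0.6]
width: 0.0001
rho 39.4 phi -83.0 yaw -82.4 z 80.4 [-0.2 -0.7  0.6]
time_s: 7.92
ee_pos: [0.5995, -0.0517, 0.0803]
tool_rot: [0.999, 0.047, -0.0, 0.001]
ft_force: [0.2, -0.1, 0.3]
width: 0.0001
rho 39.2 phi -85.4 yaw -84.6 z 80.3 [ 0.2 -0.1  0.3]
time_s: 8.08
ee_pos: [0.5984, -0.0522, 0.0803]
tool_rot: [1.0, 0.028, -0.0, 0.0]
ft_force: [-0.5, 0.6, 0.1]
width: -0.0001
rho 39.2 phi -87.1 yaw -86.8 z 80.3 [-0.5  0.6  0.1]
time_s: 8.25
ee_pos: [0.5972, -0.0527, 0.0803]
tool_rot: [1.0, 0.009, -0.0, 0.0]
ft_force: [-0.3, -0.6, -0.5]
width: -0.0004
rho 39.1 phi -89.0 yaw -89.0 z 80.3 [-0.3 -0.6 -0.5]
yaw/row -3.0
[[-1.6, -1.4]]
```

The force is gone, so the handle has probably sprung ahead. I'll back off, rise and look.

```bash
python3 -m jog '[[[4,0,0],0],[[4,0,0],0],[[0,0,10],0],[[0,0,20],0],[[0,0,30],0]]'
python3 -m jog '[[[0,0,35],0],[[0,0,35],0],[[0,0,20],0],[[0,0,0],0],[[0,0,0],0]]'
cat > look.py <<'E'
from h import *
import sys
c=env.camera_info("wrist"); im=env.snapshot("wrist")
dc=np.array([.5808,-.0172,.096])
for k in range(8):
  a=np.radians(83.1-30*k); q=proj(c,dc+[.052*np.cos(a),.052*np.sin(a),0])[0]; print(k,q.round())
  cv2.circle(im,tuple(int(round(v)) for v in q),2,(0,255,0) if k==6 else (0,0,255),-1)
cv2.imwrite(sys.argv[1],im)
E
python3 look.py pics/w4.png
```

```text
time_s: 8.67
ee_pos: [0.6034, -0.0519, 0.1383]
tool_rot: [1.0, 0.008, -0.003, -0.001]
ft_force: [0.6, -0.1, -0.9]
width: 0.0
time_s: 9.08
ee_pos: [0.6064, -0.0527, 0.2333]
tool_rot: [1.0, 0.008, 0.002, 0.001]
ft_force: [0.3, -0.4, -0.1]
width: -0.0001
0 [164. 198.]
1 [173. 173.]
2 [195. 156.]
3 [224. 153.]
4 [251. 164.]
5 [268. 186.]
6 [272. 212.]
7 [261. 236.]
```

View pics/w4.png

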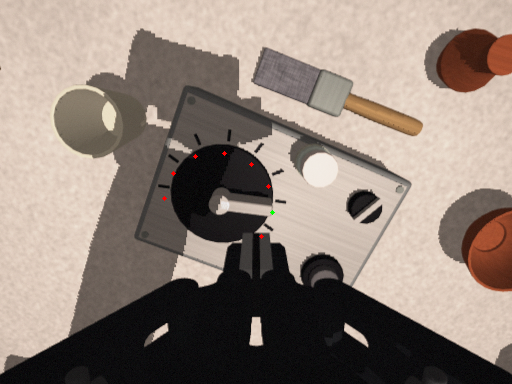

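The handle's end at (272,207) lies on the seventh tick, index 6, exactly four clicks on. The jar (320,170) and the small knob (365,207) look unmoved. Next, the start button.

```bash
python3 -m jog '[[[-24,-15.5,0],0],[[-24,-15.5,0],0],[[-24,-15.5,0],0],[[-24,-15.5,0],0],[[-23.5,-15.5,0],0]]'
python3 -m jog '[[[0,0,-35],0],[[0,0,-35],0],[[0,0,-30],0],[[0,0,-20],0],[[0,0,-15],0]]'
python3 -m jog '[[[0,0,-10],0],[[0,0,0],0],[[0,0,0],0]]'
python3 - <<'E'
from h import *
s=env.read_state(); print(s["ee_pos"],s["ft_force"]);c=env.camera_info("wrist"); im=env.snapshot("wrist")
q=proj(c,np.array([.4869,-.1303,.082]))[0]; print(q,proj(c,s["ee_pos"])); cv2.circle(im,tuple(int(v) for v in q),2,(0,255,0),-1)
cv2.imwrite("pics/w5.png",im)
E
```

```text
time_s: 9.55
ee_pos: [0.4835, -0.1298, 0.2278]
tool_rot: [1.0, 0.008, -0.002, -0.001]
ft_force: [0.4, -0.8, 0.1]
width: -0.0002
time_s: 9.97
ee_pos: [0.4826, -0.1285, 0.0905]
tool_rot: [1.0, 0.008, -0.004, -0.002]
ft_force: [-0.7, -0.2, -0.2]
width: 0.0005
time_s: 10.22
ee_pos: [0.4852, -0.1296, 0.0845]
tool_rot: [1.0, 0.008, -0.001, -0.001]
ft_force: [0.7, -0.9, 0.8]
width: 0.0003
[ 0.48519941 -0.12961697  0.08446979] [ 0.71696413 -0.92230821  0.77418645]
[256.76286438 243.68902905] [[255.39084026 248.85188815]]
```

View pics/w5.png

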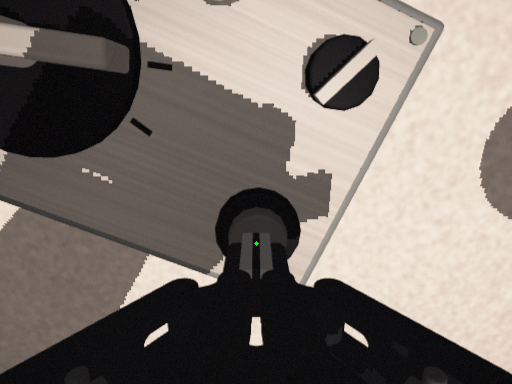

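The tip is over the button (258,240). I'll press slowly and watch the force.

```bash
python3 -m jog '[[[1,-1,-2],0],[[0,0,-2],0],[[0,0,-2],0],[[0,0,-1],0],[[0,0,0],0]]' | grep -v -e rot -e width
python3 -m jog '[[[0,0,-1],0],[[0,0,0],0]]'| grep -v -e rot -e width
python3 -m jog '[[[0,0,-1],0],[[0,0,0],0]]'| grep -v -e rot -e width
```

```text
time_s: 10.68
ee_pos: [0.4878, -0.1315, 0.0792]
ft_force: [1.4, -0.9, 2.7]
time_s: 10.85
ee_pos: [0.4878, -0.1314, 0.0781]
ft_force: [1.5, -2.2, 3.2]
time_s: 11.02
ee_pos: [0.4878, -0.1314, 0.077]
ft_force: [3.1, -0.6, 3.4]
```

```bash
python3 -m jog '[[[0,0,-1],0],[[0,0,0],0]]'| grep -v -e rot -e width
python3 -m jog '[[[0,0,-1],0],[[0,0,0],0]]'| grep -v -e rot -e width
python3 -m jog '[[[0,0,-1],0],[[0,0,0],0],[[0,0,0],0]]'| grep -v -e rot -e width
```

```text
time_s: 11.18
ee_pos: [0.4878, -0.1314, 0.0761]
ft_force: [2.4, -0.9, 4.6]
time_s: 11.35
ee_pos: [0.4878, -0.1314, 0.076]
ft_force: [0.6, -0.7, 9.7]
time_s: 11.6
ee_pos: [0.4879, -0.1315, 0.0759]
ft_force: [-0.6, -0.3, 14.9]
```

Bottomed out: the tip stops at 0.076 and the force climbs past the spring's 5 N. I'll release and look.

```bash
python3 -m jog '[[[0,0,3],0],[[0,0,4],0],[[0,0,6],0],[[0,0,10],0],[[0,0,25],0]]'| grep -v -e rot -e width
python3 -m jog '[[[0,0,35],0],[[0,0,35],0],[[0,0,30],0],[[-5,-30,0],0],[[-5,-30,0],0]]'| grep -v -e rot -e width
python3 -m jog '[[[0,-35,0],0],[[0,-35,0],0],[[0,-35,0],0],[[0,-35,0],0],[[0,-35,0],0]]'| grep -v -e rot -e width
python3 -m jog '[[[0,-35,0],0],[[0,-35,0],0],[[0,-25,0],0],[[0,0,0],0],[[0,0,0],0]]'| grep -v -e rot -e width
python3 - <<'E'
from h import *
im=env.snapshot("top");cv2.imwrite("pics/t6.png",cv2.resize(im[155:270,220:355],None,fx=5.5,fy=5.2,interpolation=cv2.INTER_CUBIC))
E
```

```text
time_s: 12.02
ee_pos: [0.4829, -0.129, 0.1175]
ft_force: [0.2, 0.1, -0.3]
time_s: 12.43
ee_pos: [0.4772, -0.1907, 0.224]
ft_force: [0.3, 0.0, -0.2]
time_s: 12.85
ee_pos: [0.4756, -0.3665, 0.2204]
ft_force: [0.4, 0.1, -0.5]
time_s: 13.27
ee_pos: [0.4757, -0.4611, 0.2199]
ft_force: [0.2, 0.4, -0.4]
```

View pics/t6.png

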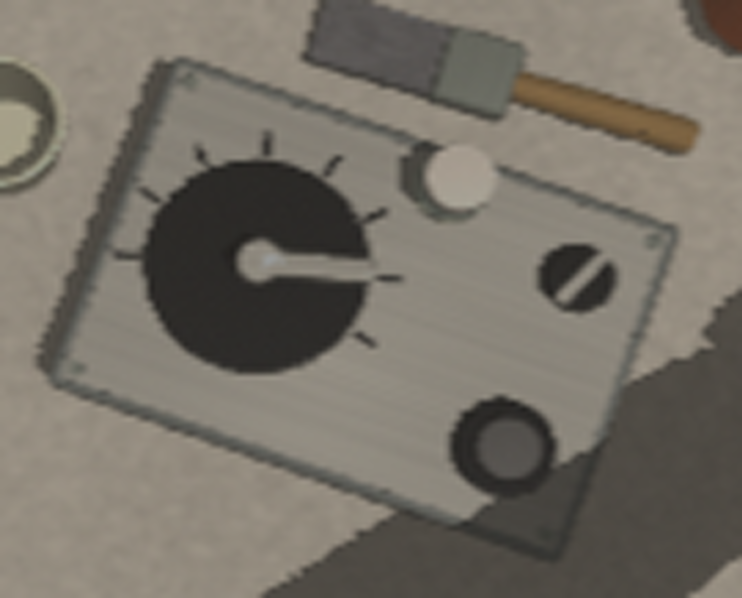

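From above, the handle points at tick 6 with its end at (370,270); I predicted (369,269). The button is up, and the jar, knob, cup and brush are where they were.

```bash
python3 -c "
from workcell import env
env.job_done()"
```

```text
the job is handed in; nothing more can be done
```

I turned the large dial exactly four clicks clockwise and then pressed the start button fully down and let it come back up. I handed the job in at about 13 s on the robot's clock.

- **Dial:** with the fingers shut, I pushed the handle round from tick 2 to tick 6, counting the ticks from 0. The contact force peaked at about 4.6 N. I backed off while the handle rested in its click. In the last top view, the handle's end is within about a pixel of where tick 6 should be.
- **Start button:** the fingertip stopped at 76 mm above the table, which is the full 6 mm of travel. The force then rose to about 15 N against the stop. After I lifted off, the force reading fell to about zero and the button looked up in the picture.
- **Surroundings:** the small knob, jar, cup and brush look the same before and after. The arm ended well clear of everything. I did not compare the bowl, tile, block and bud vase again at the end; the arm passed over or near some of them only well above their height.
- **Checks that did not fully agree:** the console's outer corners were 1–2 pixels off in my fit, while the dial and button agreed to within half a pixel. From above, the arm hid the dial during the push, so there I went by force, position and the wrist camera.

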